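Empty the tipping hopper into the blue tray

TASK

Bring the blue tray up to the dark stop bar of the white tipping stand, squarely centred under the hopper's lip. Then tip the hopper forward (the red bar is its handle) until all six little boxes have dropped into the tray, and swing it fully back upright. Leave the tray standing flat with all the boxes in it, and do not disturb the carton, the tape dispenser or the spray bottle.

Things in the scene. Friction and masses are not known exactly. Their poses are not given: they have to be found in the camera images.
- stand: Fixed hopper stand: two white posts 196 mm apart in x, bearing plates (y -20 to +80 mm) up to 195 mm high, dark feet. Origin on the table under the middle of the axle, which runs along x, 170 mm up. The hopper tips to the -y side. A dark stop bar, 240 mm long in x, 30 mm high, lies between the posts, front face at y +35 mm.
- pour_point (a point): Point on the table under the hopper's lip (stand frame x 0, y -45 mm): the middle of the tray's underside lies here when the tray stands against the stop bar and is centred. Axes as the stand's.
- pan (a joint): Hopper angle: 0 upright against its stop, grows as it tips forward (towards the stand's -y), to at most 2.1 rad. A stiff axle holds it wherever it is left; moving the bar takes about 4 to 9 N. Turns about the stand's +x axis by the right hand.
- pan_bar (a point): Middle of the red round push bar, 14 mm thick and 150 mm long along the stand's x, on two thin arms above the hopper's back. 135 mm from the axle: upright it is at stand y +103 mm, z 257 mm, 79 mm above the hopper's back rim (clear all round). Turns with the hopper.
- pan_lip (a point): Middle of the hopper's pouring lip; upright at stand y -34 mm, z 170 mm. Aluminium hopper, 132 mm wide in x, walls 4 mm, floor from y 22 to 110 mm, underside 83 mm above the table, back rim at z 178 mm, front wall sloping out to the lip by 33 degrees: it drains by about 1.9 rad.
- tray: Loose open blue tray, outside 200 mm (x) by 160 mm (y) by 60 mm high, walls 6 mm, about 0.4 kg. Origin: centre of its underside, z up. It starts in front of the stand (on its -y side); its +y wall faces the stop bar.
- carton: Closed cardboard carton 130 x 100 x 90 mm high, loose; origin centre of underside. Leave alone.
- tape_stand: Grey tape dispenser 150 x 50 mm, 98 mm high, loose; origin centre of underside. Leave alone.
- spray: White spray bottle with blue cap, 64 mm diameter, 170 mm high, loose; origin centre of underside. Leave alone.
- piece0: Little red box with a white band, 34 x 28 x 22 mm, 30 g, loose in the hopper at the start; origin at its centre.
- piece1: Little white box with a yellow band, 34 x 28 x 22 mm, 30 g, loose in the hopper at the start; origin at its centre.
- piece2: Little red box with a white band, 34 x 28 x 22 mm, 30 g, loose in the hopper at the start; origin at its centre.
- piece3: Little white box with a yellow band, 34 x 28 x 22 mm, 30 g, loose in the hopper at the start; origin at its centre.
- piece4: Little red box with a white band, 34 x 28 x 22 mm, 30 g, loose in the hopper at the start; origin at its centre.
- piece5: Little white box with a yellow band, 34 x 28 x 22 mm, 30 g, loose in the hopper at the start; origin at its centre.

How it is judged:
By the outcome, as a careful person would: the job done as asked, in the order asked, and still so for the second after the job is handed in, with the robot touching nothing.
It also fails if it takes over 64 s, if anything falls off the work surface, if the arm or the gripper's body presses on something with over 40 N, if the wrist force passes 120 N, or if a joint passes its speed limit or range.

ROBOT

A 6-joint arm with a two-finger parallel gripper is mounted at the origin on the work surface. World frame = base frame: x ahead of the robot, y to its left, z up, the work surface at z = 0. Lengths are in m, angles in rad, forces in N, time in s.
With the tool pointing down it reaches from about 0.375 to 0.925 m from the base axis. Payload 5.7 kg.
Tool frame: the origin (TCP) lies midway between the tips of the shut fingers; the grasp point (between the pads) lies 19 mm behind it; z points along the fingers, y is the line along which they close (so a half turn about z gives the same grasp; the last joint's range is limited). The gripper opens to 85 mm and grips with 20 to 120 N. Pads are 22 mm wide; open, the fingers measure 114 mm over their backs; the gripper's body (76 mm by 85 mm) begins 54 mm behind the grasp point. The pads swing forward as they close: fully open they stand 13 mm farther back than shut.
Start: joints at [-1.374, 0.359, 1.51, -0, 1.272, -0.115], TCP at [0.184, -0.571, 0.231] pointing down, gripper open.
Joint ranges: [-2.97, 2.97], [-1.01, 2.36], [0.21, 2.38], [-0.96, 4.11], [0.2, 2.71], [-2.98, 2.98]. Speed limits (rad/s): [2.39, 2.39, 3.14, 3.14, 3.14, 3.14].

INTERFACE

Orientations are given as a unit quaternion [x, y, z, w].
In Python, from bench import * gives the robot as it stands. Calls block until the motion is done:
- move_to(position, orientation): joint-space move of the TCP to a pose.
- move_l(position, frame=None, rate=0.15): straight line of the TCP; frame=None keeps the orientation; rate is the mean speed in m/s.
- movej(angles): joint-space move.
- let_go() and close_gripper(grip_force=None): open the fingers fully, or close them until they stop; grip_force is the grip in N (None keeps the last).
- wait(seconds).
- solve_ik(position, orientation): joint angles nearest the present ones, or None.
- snapshot(name): name is "scene" or "side" or "wrist"; returns the picture (384x512x3 uint8, red, green, blue); there is no depth.
- camera_info(name): a dict with "camera_matrix" (3x3 intrinsics, pixels), "R" (3x3) and "t" (3): a world point X has camera coordinates R X + t. Camera axes: x right, y down, z forward; pixel columns grow to the right and rows downward; lengths in m; the calibration is good to about 2 mm. A picture is of the moment at which its call begins: read the wrist's pose just before it. camera_info takes no time and is no camera call; for the wrist camera it gives the pose at the moment of the call.
A pose or a line that the arm cannot do raises IKError and nothing moves.
- hand_in(): hands the job in; it is judged then, once.
Readings, each from a call of its own:
- get_t(): time.
- get_joint_pos(): joint angles.
- get_qd(): joint speeds.
- get_effort(): joint torques, N m.
- get_position(): TCP position.
- get_ee_rot(): TCP orientation.
- get_ft_force(): force on the tool from outside, world axes, zero at the start.
- get_moment(): the same for the moment, N m.
- get_gripper_width(): finger opening in m.
- get_finger_force(): force on a finger pad.
Only numpy, scipy, OpenCV 4.12 (cv2) and the standard library are available. Lean on these libraries where they do the work, as an engineer would, in place of code of your own. Each camera call takes 0.05 s, during which the arm holds its last target. There are 200 camera calls.

## Working session

There is one attempt and no reset: what is moved stays moved. The work goes in short steps, each a Python script; the robot and the scene stay as the last script left them, time stands still between calls to the robot, and variables do not carry over. Pictures are saved under pics/ and viewed, at most 10 in all, crops included, and the job is handed in when it is done.

```bash
mkdir -p pics; python3 - <<'E'
from bench import *
import cv2,numpy as np
a=snapshot("scene");b=snapshot("side")
cv2.imwrite("pics/scene0.png",a[:,:,::-1]);cv2.imwrite("pics/side0.png",b[:,:,::-1])
for n in("scene","side"):
    c=camera_info(n);R=np.array(c["R"]);print(n,np.round(c["camera_matrix"],1).tolist(),(-R.T@c["t"]).round(3),R[2].round(3))
print(get_t(),get_ee_rot())
E
```

```text
scene [[449.8, 0.0, 256.8], [0.0, 449.8, 182.6], [0.0, 0.0, 1.0]] [ 1.331 -0.282  1.311] [-0.547  0.201 -0.812]
side [[428.4, 0.0, 252.5], [0.0, 428.4, 194.9], [0.0, 0.0, 1.0]] [0.39  1.133 1.025] [ 0.132 -0.795 -0.592]
0.1 [ 9.87872471e-01  1.55265155e-01 -1.46268825e-05 -8.44158731e-04]
```

View pics/scene0.png

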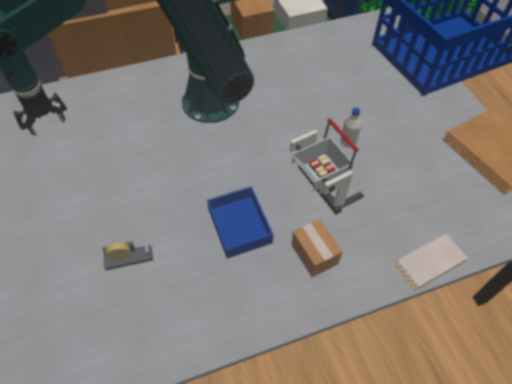

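View pics/side0.png

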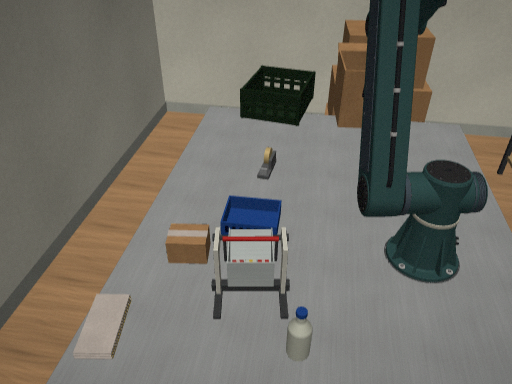

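```bash
cat > h.py <<'E'
from bench import *
import cv2,numpy as np
from scipy.spatial.transform import Rotation as Ro
def ray(ci,uv):
    K=np.array(ci["camera_matrix"]);R=np.array(ci["R"]);t=np.array(ci["t"])
    return -R.T@t, R.T@np.linalg.solve(K,[uv[0],uv[1],1.])
def onz(ci,uv,z):
    o,d=ray(ci,uv);return o+d*(z-o[2])/d[2]
def tri(c1,u1,c2,u2):
    o,d=ray(c1,u1);p,e=ray(c2,u2)
    s=np.linalg.lstsq(np.c_[d,-e],p-o,rcond=None)[0];a=o+s[0]*d;b=p+s[1]*e
    return (a+b)/2,np.linalg.norm(a-b)
def proj(ci,X):
    q=ci["camera_matrix"]@(np.array(ci["R"])@X+ci["t"]);return q[:2]/q[2]
def mask(im,col):
    h=cv2.cvtColor(im,cv2.COLOR_RGB2HSV);H,S,V=h[...,0],h[...,1],h[...,2]
    m=((H<8)|(H>172))&(S>150)&(V>90) if col=="red" else (H>105)&(H<125)&(S>150)&(V>50)
    return m.astype(np.uint8)
def blobs(m,amin=40):
    n,l,s,c=cv2.connectedComponentsWithStats(m);o=[i for i in range(1,n) if s[i,4]>=amin]
    return [(l==i,s[i],c[i]) for i in o]
def down(yaw): # tool y axis at angle yaw in the plane
    return (Ro.from_euler('z',yaw)*Ro.from_euler('x',np.pi)).as_quat()
E
python3 - <<'E'
from h import *
E={}
for n in("scene","side"):
    im=cv2.imread(f"pics/{n}0.png")[:,:,::-1].copy();ci=camera_info(n)
    for c in("red","blue"):
        for m,s,ce in blobs(mask(im,c),60):
            pts=np.argwhere(m)[:,::-1].astype(float)
            print(n,c,s.tolist(),ce.round(1))
            if c=="red":
                mu=pts.mean(0);v=np.linalg.svd(pts-mu,full_matrices=False)[2][0];p=(pts-mu)@v
                for k in(p.min(),p.max()):print("   end",(mu+k*v).round(1),onz(ci,mu+k*v,.257).round(4))
            elif s[4]<3500:
                h=cv2.convexHull(pts.astype(np.float32));q=cv2.approxPolyDP(h,2.5,True)[:,0]
                for u in q:print("   ",u,onz(ci,u,.06).round(3),onz(ci,u,0).round(3))
E
```

```text
scene red [330, 120, 27, 30, 72] [344.2 136. ]
   end [329.9 120.1] [0.4676 0.2828 0.257 ]
   end [356. 149.] [0.6038 0.3065 0.257 ]
scene blue [375, 0, 137, 91, 8295] [444.5  41.3]
scene blue [210, 197, 62, 53, 1975] [238.7 222.9]
    [271. 234.] [0.692 0.002 0.06 ] [0.661 0.015 0.   ]
    [226. 249.] [ 0.694 -0.148  0.06 ] [ 0.663 -0.142  0.   ]
    [210. 206.] [ 0.526 -0.15   0.06 ] [ 0.487 -0.144 -0.   ]
    [250. 197.] [ 0.536 -0.014  0.06 ] [ 0.498 -0.001 -0.   ]
side red [222, 236, 57, 5, 237] [250.4 238.4]
   end [222.  238.4] [0.6093 0.3068 0.257 ]
   end [278.  238.4] [0.4623 0.2815 0.257 ]
side blue [221, 196, 60, 39, 1743] [250.6 213.7]
    [280. 201.] [ 0.498 -0.144  0.06 ] [ 0.505 -0.224  0.   ]
    [276. 233.] [0.491 0.037 0.06 ] [ 0.497 -0.031  0.   ]
    [221. 233.] [0.675 0.069 0.06 ] [0.693 0.003 0.   ]
    [221. 219.] [ 0.692 -0.004  0.06 ] [ 0.71  -0.075  0.   ]
    [229. 196.] [ 0.692 -0.143  0.06 ] [ 0.711 -0.222  0.   ]
side blue [296, 307, 11, 12, 110] [301.2 312.5]
    [306. 316.] [0.367 0.365 0.06 ] [0.366 0.318 0.   ]
    [298. 317.] [0.389 0.373 0.06 ] [0.388 0.325 0.   ]
    [296. 310.] [0.396 0.35  0.06 ] [0.396 0.301 0.   ]
    [305. 308.] [0.372 0.338 0.06 ] [0.371 0.289 0.   ]
```

```bash
python3 - <<'E'
from h import *
ci=camera_info("wrist");R=np.array(ci["R"]);c=-R.T@ci["t"];T=Ro.from_quat(get_ee_rot()).as_matrix()
print("cam in tool",T.T@(c-get_position()),"axis",T.T@R[2],ci["camera_matrix"][0])
p=[.575,.0,.5]
for z in(.5,.45,.4):
  j=solve_ik([.575,.0,z],down(.1))
  print(z,j)
  if j is not None: break
move_to([.575,.0,z],down(.1)); wait(.3)
ci=camera_info("wrist");im=snapshot("wrist");cv2.imwrite("pics/w1.png",im[:,:,::-1])
import pickle;pickle.dump(ci,open("w1.pkl","wb"));print(get_t(),get_ft_force())
E
```

```text
cam in tool [ 0.07883848 -0.00020845 -0.14248021] axis [-3.12637171e-01  3.88206040e-04  9.49872543e-01] [294.12395242   0.         259.07873069]
0.5 [-1.20114705e-01  2.02728202e-01  1.09785574e+00 -4.44089210e-16
  1.84100871e+00  1.35068162e+00]
3.075 [ 0.19018419  0.23406341 -1.22906254]
```

View pics/w1.png

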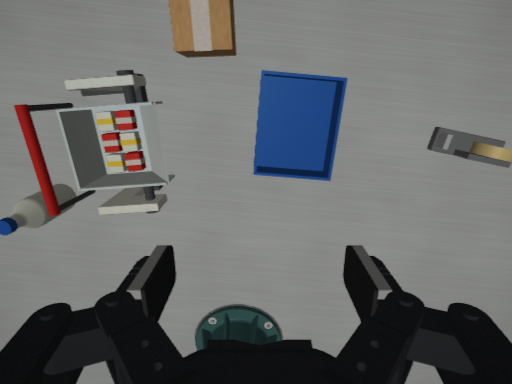

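```bash
python3 - <<'E'
from h import *
import pickle
ci=pickle.load(open("w1.pkl","rb"));im=cv2.imread("pics/w1.png")[:,:,::-1].copy()
m,s,c=max(blobs(mask(im,"blue"),500),key=lambda b:b[1][4])
pts=np.argwhere(m)[:,::-1].astype(np.float32)
q=cv2.approxPolyDP(cv2.convexHull(pts),5,True)[:,0]
W=np.array([onz(ci,u,.06)[:2] for u in q]);print(q.tolist(),W.round(4).tolist())
for i in range(len(W)):
    d=W[(i+1)%len(W)]-W[i];print("edge",np.linalg.norm(d).round(4),np.arctan2(d[1],d[0]).round(3))
P=np.array([onz(ci,u,.06)[:2] for u in cv2.convexHull(pts)[:,0]],np.float32);print(cv2.minAreaRect(P),"mean",W.mean(0))
m,s,c=max(blobs(mask(im,"red"),60),key=lambda b:b[1][4]);pts=np.argwhere(m)[:,::-1].astype(float)
mu=pts.mean(0);v=np.linalg.svd(pts-mu,full_matrices=False)[2][0];p=(pts-mu)@v
sc=camera_info("side");ss=camera_info("scene")
e=[mu+k*v for k in(p.min(),p.max())];e=sorted(e,key=lambda u:u[1])
print(e)
far,near=e # small row = large x
B=[onz(ci,u,.257) for u in e];print(B,np.linalg.norm(B[0]-B[1]))
for u,us,uc in((far,(222,238.4),(356,149.5)),(near,(278.5,238.4),(329.5,120))):
    print("tri wrist-side",tri(ci,u,sc,us),"scene-side",tri(ss,uc,sc,us))
E
```

```text
[[346.0, 78.0], [329.0, 179.0], [254.0, 173.0], [262.0, 71.0]] [[0.6949, -0.1505], [0.4993, -0.1529], [0.4967, 0.0021], [0.6914, 0.0057]]
edge 0.1956 -3.129
edge 0.155 1.588
edge 0.1948 0.018
edge 0.1562 -1.549
((0.5954506993293762, -0.07349250465631485), (0.19781965017318726, 0.15810391306877136), 0.8286018967628479) mean [ 0.5955646  -0.07392089]
[array([ 18.52889712, 103.89658681]), array([ 53.42283476, 215.49314697])]
[array([0.60984471, 0.30725334, 0.257     ]), array([0.45928255, 0.28156558, 0.257     ])] 0.15273775623259592
tri wrist-side (array([0.60954486, 0.30708795, 0.25710881]), np.float64(0.0006434309674307492)) scene-side (array([0.60778005, 0.30591346, 0.25743387]), np.float64(0.0036673432404964366))
tri wrist-side (array([0.46025448, 0.28139493, 0.25737038]), np.float64(0.0015012966533933926)) scene-side (array([0.46290615, 0.28213206, 0.25568327]), np.float64(0.004817135945862447))
```

```bash
cat >> h.py <<'E'
YAW=.17;YD=np.array([-np.sin(YAW),np.cos(YAW),0]);XD=np.array([np.cos(YAW),np.sin(YAW),0])
BAR=np.array([.5348,.2944,.257]);ORG=BAR-.103*YD-[0,0,.257];POUR=ORG-.045*YD
E
python3 - <<'E'
from h import *
import pickle
ci=pickle.load(open("w1.pkl","rb"))
for u in((175,52),(236,55)):print("carton",onz(ci,u,.09),onz(ci,u,0))
g=np.array([.5967,-.1505,0]);q=down(.016)
move_to(g+[0,0,.12],q);move_l(g+[0,0,.026],rate=.12)
print(get_position(),get_ft_force());close_gripper(40);wait(.2)
print(get_gripper_width(),get_finger_force(),get_ft_force(),get_t())
if get_gripper_width()>.003:
    p=POUR-.077*YD+[0,0,.026]
    f0=np.array(get_ft_force())
    move_l(p-.03*YD,down(YAW),rate=.1);print(get_ft_force()-f0)
    move_l(p-.008*YD,rate=.08)
    for d in np.arange(-.006,.006,.002):
        move_l(p+d*YD,rate=.03);f=np.array(get_ft_force());print(d,f@YD,f@XD,f[2],get_moment()[2])
        if f@YD<-16: break
print(get_position(),get_t())
E
```

```text
carton [0.70475118 0.15719226 0.09      ] [0.71309778 0.18161404 0.        ]
carton [0.71044284 0.05282739 0.09      ] [0.71971686 0.06024331 0.        ]
[ 0.59734281 -0.15069976  0.0266436 ] [-0.31573961 -0.85279878  0.03524   ]
0.005679831170880556 40.00047326087952 [-0.88336821  0.16715094  3.56320802] 6.425
[ 0.71095493 -3.35278477  2.65336623]
-0.006 -2.002652805482919 -0.09484955561549335 6.202398541478258 0.012326292640571487
-0.004 -2.602488083678748 0.4467826784173005 5.462331628121447 0.06740807916261839
-0.002 -7.3710000055095986 0.7241079997694532 4.5725819837010135 0.011524642530819064
0.0 -17.37531181987404 -0.7461999274549383 3.7986806911081192 0.022834437064547464
[0.57331911 0.07079778 0.02616099] 9.9417
```

```bash
python3 - <<'E'
from h import *
let_go();wait(.2)
p=np.array(get_position());move_l(p+[0,0,.15]-.03*YD,rate=.2)
move_to(POUR-.10*YD+[0,0,.5],down(YAW));wait(.3)
ci=camera_info("wrist");im=snapshot("wrist");cv2.imwrite("pics/w2.png",im[:,:,::-1])
m,s,c=max(blobs(mask(im,"blue"),500),key=lambda b:b[1][4])
pts=np.argwhere(m)[:,::-1].astype(np.float32)
q=cv2.approxPolyDP(cv2.convexHull(pts),5,True)[:,0]
for u in q:
    d=onz(ci,u,.06)-POUR;print(u,"stand-pour",(d@XD).round(4),(d@YD).round(4))
print(get_t())
E
```

```text
[250. 182.] stand-pour -0.0975 -0.0813
[197. 182.] stand-pour -0.0975 0.0282
[170.  84.] stand-pour 0.0931 0.0658
[249.  82.] stand-pour 0.0966 -0.0813
13.3917
```

View pics/w2.png

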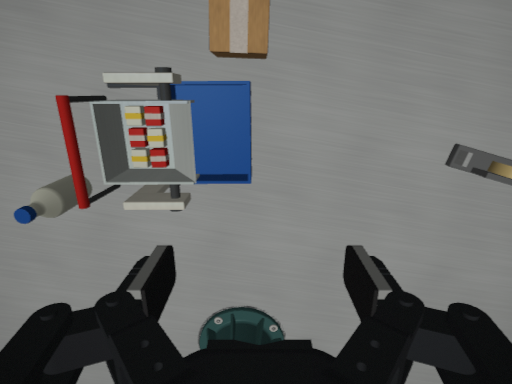

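```bash
cat >> h.py <<'E'
def barpos(th):
    a=np.arctan2(.087,.103)+th
    return ORG+.135*np.cos(a)*YD+[0,0,.17+.135*np.sin(a)-.019]
def arc(a,b,n,rate):
    for th in np.linspace(a,b,n+1)[1:]:
        move_l(barpos(th),rate=rate);f=np.array(get_ft_force())
        if np.linalg.norm(f)>45: print("force",th,f);return False
    return True
E
python3 - <<'E'
from h import *
p=barpos(0);move_to(p+[0,0,.1],down(YAW));move_l(p,rate=.15)
print(get_ft_force());close_gripper(40);wait(.1);print(get_gripper_width(),get_ft_force(),get_t())
if get_gripper_width()>.01:
    ok=arc(0,.4,3,.08);print(get_ft_force(),get_gripper_width(),get_t())
    ok=ok and arc(.4,2.0,10,.07);print(ok,get_ft_force(),get_gripper_width(),get_position(),barpos(2.),get_t())
    wait(.5)
a=snapshot("scene");b=snapshot("side")
c=np.hstack([cv2.resize(a[90:240,220:370],(500,500)),cv2.resize(b[180:330,175:325],(500,500))])[:,:,::-1]
cv2.imwrite("pics/t1.png",cv2.resize(c,(800,400)));print(get_t())
E
```

```text
[ 0.18423917 -0.00534949 -0.06434946]
0.012788114839020951 [ 1.39304473 -6.99776859  3.53728166] 16.1083
[-0.53208492  4.72595837  1.97866142] 0.01268212127488885 17.2333
True [ 5.23400675  3.30998061 -3.17365352] 0.012674389072842072 [0.57344754 0.07232984 0.20786855] [0.57288795 0.07251571 0.20852709] 21.8167
22.4167
```

View pics/t1.png

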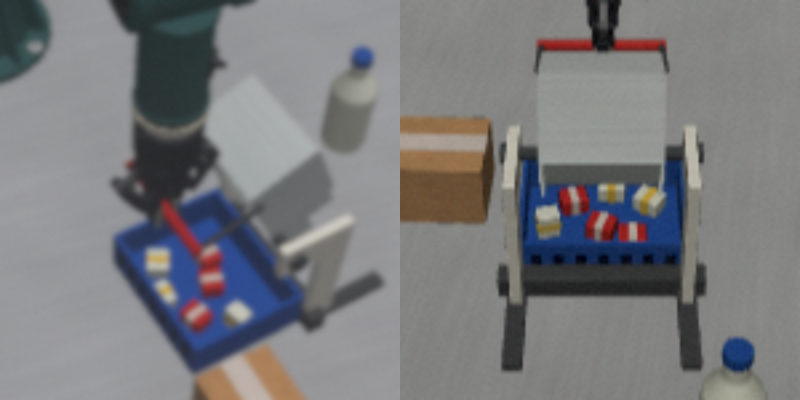

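All six boxes are in the tray: three white and three red, at roughly (550–650, 190–235) in the right half. Next I'll swing the hopper back.

```bash
python3 - <<'E'
from h import *
ok=arc(2.0,0,13,.09);print(ok,get_ft_force())
for th in(-.01,-.02,-.03,-.04,-.05):
    move_l(barpos(th),rate=.03);f=np.array(get_ft_force());print(th,f)
    if np.linalg.norm(f)>28: break
let_go();wait(.2);p=np.array(get_position());move_l([p[0],p[1],.40],rate=.15)
move_to(POUR-.10*YD+[0,0,.5],down(YAW));wait(.3)
ci=camera_info("wrist");im=snapshot("wrist");sd=snapshot("side");si=camera_info("side")
cv2.imwrite("pics/w3.png",im[:,:,::-1])
c=np.hstack([cv2.resize(im[40:240,20:287],(534,400)),cv2.resize(sd[200:330,195:325],(266,266))[:,:] if 0 else cv2.resize(sd[190:320,206:292],(266,400))])
cv2.imwrite("pics/f1.png",c[:,:,::-1])
m,s,cc=max(blobs(mask(im,"blue"),500),key=lambda b:b[1][4]);pts=np.argwhere(m)[:,::-1].astype(np.float32)
for u in cv2.approxPolyDP(cv2.convexHull(pts),5,True)[:,0]:
    d=onz(ci,u,.06)-POUR;print(u,"stand-pour",(d@XD).round(4),(d@YD).round(4))
def mid(i):
    m,s,c=max(blobs(mask(i,"red"),60),key=lambda b:b[1][2] if 0 else b[1][4]);return c,s
a,b=mid(im),mid(sd);print(a,b)
X,e=tri(ci,a[0],si,b[0]);print("bar",(X-ORG)@YD,X[2],e,get_t())
w2=cv2.imread("pics/w2.png")[:,:,::-1].copy();print("before",mid(w2))
E
```

```text
True [  1.10844814 -12.4374265   11.52269042]
-0.01 [ -1.09026136 -15.15628881  19.36328312]
-0.02 [ -1.99342166 -18.6202111   25.00027828]
[250. 182.] stand-pour -0.0971 -0.0805
[197. 182.] stand-pour -0.0973 0.0291
[173.  85.] stand-pour 0.0917 0.0616
[250.  83.] stand-pour 0.0954 -0.082
(array([ 72.08850458, 149.75279756]), array([ 57,  96,  31, 112, 983], dtype=int32)) (array([250.47457627, 238.38135593]), array([222, 236,  57,   5, 236], dtype=int32))
bar 0.10292578474975768 0.25652314141921345 0.006826665728117883 31.4917
before (array([ 71.11665005, 149.93419741]), array([  56,   96,   31,  113, 1003], dtype=int32))
```

View pics/f1.png

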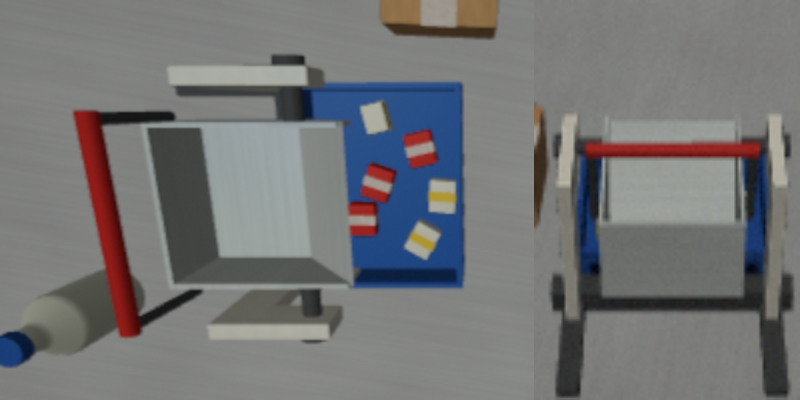

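The hopper is empty and upright, with the side-view bar pixels the same as at the start. The tray hasn't shifted and all six boxes are in it.

```bash
python3 -c "
from bench import *
print(hand_in(),get_t())"
```

```text
the job is handed in; nothing more can be done
the job is handed in; nothing more can be done
```

Job handed in at about 31.5 s: the tray is square against the stop bar and centred under the lip to within about 1 mm, all six boxes are in it, the hopper is back upright, and the arm did not touch the carton, tape dispenser or spray bottle.

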